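# Tilt the coaster pile back into its lipped holder

### The job

Take the spice jar out of the wooden coaster holder and stand it upright on the worktop, out of the way, without knocking it over. Then lift the three coasters together as one pile and put them away in the holder: tilt the pile so that one short end goes in under the holder's overhanging lip, then lower the other end behind the tall wall until all three lie flat and fully down on its floor. Leave the mug, the tin and the steel canister where they stand.

Things in the scene. Friction and masses are not known exactly. Their poses are not given: they have to be found in the camera images.
- holder: Dark wooden coaster holder, fixed, 114 (x) x 76 mm (y) outside; walls 6 mm. Origin: centre of its underside. -x end, roughly to the robot's right (yaw 1.05 to 1.6 rad): wall with lip. +x end: plain tall wall. Long sides have walls only at the corners, 14 mm in from each end wall's inner face; between, the sides are open over 74 mm down to the inner floor, so fingers beside the pile fit.
- holder_floor (a point): Centre of the holder's inner floor, 8 mm above the worktop; axes as the holder's. The floor is 102 mm (x) by 64 mm (y) between the walls.
- holder_lip (a point): Middle of the lip's lower inner edge, 43 mm above the worktop (35 above the inner floor). The lip overhangs the inside by 14 mm over the whole width; its top is 49 mm above the worktop. From lip to tall wall the opening is 88 mm, less than the pile's length, so the pile cannot go straight down.
- holder_wall (a point): Middle of the tall wall's inner top edge, 55 mm above the worktop (47 above the inner floor), at the holder's +x end. With the pile's low end under the lip, about 25 to 35 degrees of tilt lets its other end pass over this edge; it then comes down close along this wall.
- coaster_1: Lowest of three equal loose oblong coasters of light wood, stacked almost edge to edge flat on the worktop: 96 (x) x 60 (y) x 8 mm each (pile 24 mm high), about 40 g each. Origin: centre of its underside. Yaw 1.05 to 1.75 rad. Hold the pile from above by its long sides (60 mm apart), fingertips near the worktop so that all three are gripped.
- coaster_2: Middle coaster, same size. Origin: centre of its underside.
- coaster_3: Top coaster, same size. Origin: centre of its underside.
- spice_jar: Round glass spice jar with a black cap, 41 mm across, 105 mm high, standing upright on the holder's inner floor at the start. Origin: centre of its underside, z up. Free flat worktop (height 0) to stand it on: x 0.43 to 0.56 m, y -0.10 to 0.40 m, between the other things.
- mug: Mug with a handle, 81 x 114 mm, 92 mm high; bystander to the left of the work. Origin: centre of its underside.
- tin: Low food tin, 76 mm across, 58 mm high; bystander behind the work. Origin: centre of its underside.
- canister: Small steel clip canister, 60 mm across, 64 mm high; bystander to the left, near the front edge. Origin: centre of its underside.
There are look-alikes about, which are no part of the job. What is shaped like the spice_jar but purple, red or turquoise is not meant.

How it is judged:
By the outcome, as a careful person would: the job done as asked, in the order asked, and still so for the second after the job is handed in, with the robot touching nothing.
It also fails if it takes over 61 s, if anything falls off the work surface, if the arm or the gripper's body presses on something with over 40 N, if the wrist force passes 120 N, or if a joint passes its speed limit or range.

### The arm

A 6-joint arm with a two-finger parallel gripper is mounted at the origin on a cart in front of the work surface, level with it; the furniture and walls round the work are solid. World frame = base frame: x ahead of the robot, y to its left, z up, the work surface at z = 0. Lengths are in m, angles in rad, forces in N, time in s.
With the tool pointing down it reaches from about 0.3 to 0.75 m from the base axis. Payload 8.5 kg.
Tool frame: the origin (TCP) lies at the very end of the fingers, on their centre line; the grasp point (between the pads) lies 19 mm behind it; z points along the fingers, y is the line along which they close (so a half turn about z gives the same grasp; the last joint's range is limited). The gripper opens to 85 mm and grips with 20 to 120 N. Pads are 22 mm wide; open, the fingers measure 114 mm over their backs; the gripper's body (76 mm by 85 mm) begins 54 mm behind the grasp point. The pads swing forward as they close: fully open they stand 13 mm farther back than shut.
Start: joints at [1.016, 0.381, 1.297, -0, 1.464, -0.215], TCP at [0.183, 0.519, 0.206] pointing down, gripper open.
Joint ranges: [-3.11, 3.11], [-0.89, 2.33], [0.22, 2.48], [-1.42, 4.56], [0.17, 2.85], [-2.88, 2.88]. Speed limits (rad/s): [2.39, 2.39, 3.14, 3.14, 3.14, 3.14].

### API

Orientations are given as a unit quaternion [x, y, z, w].
In Python, from cell import manip gives the robot as it stands.
- The arm moves only by the tool carry_out, never from a script. Its arguments are lists of equal length, an entry for each row: "travel": the shift along the tool's x, y, z in mm, a list of three; "spin": the turn about the tool's z in degrees. In form: {"travel": [[x, y, z], ...], "spin": [spin, ...]}. A call has 1 to 20 rows; each row is the pose to reach, as a shift and turn from the pose commanded when the call began, along the tool's axes at that moment; what a row does not reach only later rows make up. A row lasts 1/10 s, in which the tool goes at most 50 mm and 8.59 degrees, less where a joint would pass 70% of its speed; a pose out of reach is approached as far as the arm can. A call with a gripper value outside its range is refused whole. "gripper" is the opening, from -1 (shut) to 1 (fully open), set as the call begins (left out, the last holds). The fingers move at their own pace and stop on an object; "newtons" is the grip in N (left out, the last holds). Time passes only in rows, so rows that repeat a pose let the fingers close. It gives the time, the measured TCP pose, the force, the opening and the grip force at its end, in the units of the state.
- manip.observe(): the state, without advancing time (a new reading comes with each control period).
- manip.camera(name): name is "scene" or "top"; returns the picture (400x640x3 uint8, blue, green, red); there is no depth.
- manip.calibration(name): a dict with "mtx" (3x3 intrinsics, pixels), "R" (3x3) and "t" (3): a world point X has camera coordinates R X + t. Camera axes: x right, y down, z forward; pixel columns grow to the right and rows downward; lengths in m; the calibration is good to about 2 mm. A picture is of the moment at which its call begins. calibration takes no time and is no camera call.
- manip.close_job(): hands the job in; it is judged then, once.
Trained networks look in the newest picture that a camera, given by its name, has taken for a name from the list of things; names that differ only in an ending like _2 or _b are one class to them, and where a whole thing is asked for, a point or a joint stands for the part that bears it (a point fixed in the world has none). Each returns a list of dicts, best first, with "score" (0 to 1); they miss things now and then, are a little off and sometimes report something else, mostly with a low value. They report only what shows in the picture. A call takes as long as a camera call. They do not tell look-alikes from the thing itself.
- manip.boxes_of(camera, name): "bbox" ([left, top, right, bottom] as shares, 0 to 1, of the picture: columns of its width, rows of its height, round what is visible of it).
- manip.mark_of(camera, name): "xy" ([column, row] as shares, 0 to 1, of the picture: columns of its width, rows of its height: a listed point, or the origin of a listed thing).
The state is a dict: "clock": time; "q": joint angles; "qvel": joint speeds; "joint_efforts": joint torques, N m; "tcp_pos": TCP position; "eef_rot": TCP orientation; "force": force on the tool from outside, world axes, zero at the start; "torque": the same for the moment, N m; "gripper_width": finger opening in m; "gripper_force": force on a finger pad.
Only numpy, scipy, OpenCV 4.12 (cv2) and the standard library are available. Lean on these libraries where they do the work, as an engineer would, in place of code of your own. Each camera call takes 0.05 s, during which the arm holds its last target. There are 200 camera calls.

## Working session

There is one attempt and no reset: what is moved stays moved. The work goes in short steps, Python scripts to look and compute and a tool call to move; the robot and the scene stay as the last step left them, time stands still between calls to the robot, and variables do not carry over. Pictures are saved under pics/ and viewed, at most 10 in all, crops included, and the job is handed in when it is done.

Besides the shell and the picture viewer there is one more tool, called by a JSON object that holds its "api" and its "payload". carry_out: Moves the arm, as the interface text tells. Its arguments: {"type":"object","properties":{"travel":{"type":"array","items":{"type":"array","items":{"type":"number"}}},"spin":{"type":"array","items":{"type":"number"}},"gripper":{"type":"number"},"newtons":{"type":"number"}},"required":["travel","spin"]}

```bash
ls; mkdir -p pics
python3 - <<'E'
from cell import manip
import cv2,numpy as np
print(manip.observe())
for c in("scene","top"):
    im=manip.camera(c); cv2.imwrite(f"pics/{c}0.png",im)
    k=manip.calibration(c); print(c,k)
    for n in("holder","holder_floor","holder_lip","holder_wall","coaster_1","spice_jar","mug","tin","canister"):
        for r in manip.mark_of(c,n)[:4]: print(n,np.round(np.array(r["xy"])*[640,400],1),round(r["score"],2))
E
```

```text
pics
{'clock': 0.0, 'q': array([ 1.01568136e+00,  3.81208520e-01,  1.29825362e+00,  2.35406664e-05,
        1.46360720e+00, -2.15287500e-01]), 'qvel': array([ 0.0002783 ,  0.00087525, -0.00093975, -0.00042484,  0.00069381,
        0.00042547]), 'joint_efforts': array([-1.59769511e-04, -4.48467743e+01, -2.31271738e+01, -2.49002769e-04,
        4.85041397e-03,  1.77180323e-05]), 'tcp_pos': array([0.18314128, 0.51826591, 0.2049075 ]), 'eef_rot': array([ 1.69098529e-01,  9.85598875e-01, -6.79841849e-04, -2.88273302e-04]), 'force': array([ 0.5287541 , -1.47120341, -0.2468856 ]), 'torque': array([-0.01231615,  0.03778345,  0.00443001]), 'gripper_force': 0.0, 'gripper_width': 0.08551204789687346}
scene {'mtx': array([[456.22170914,   0.        , 318.56938775],
       [  0.        , 456.22170914, 196.86572798],
       [  0.        ,   0.        ,   1.        ]]), 'R': array([[ 0.77089456, -0.63689535, -0.00926793],
       [-0.43164486, -0.51165007, -0.74289765],
       [ 0.46840612,  0.57669621, -0.66934086]]), 't': array([-0.28048942,  0.38743734,  0.70788931])}
holder [286.1 218.3] 0.75
ho
[... 480 characters left out ...]
: array([[ 0.09730254, -0.99525164, -0.00252811],
       [-0.85835495, -0.08263236, -0.50635824],
       [ 0.50374497,  0.05143995, -0.86231951]]), 't': array([0.16289466, 0.50307412, 1.22850836])}
holder [302.4 216.3] 0.7
holder_floor [301.2 214.4] 0.87
holder_floor [297.8 216.4] 0.23
holder_lip [313.5 209.8] 0.96
holder_lip [397.8 223.2] 0.65
holder_wall [286.3 204.6] 0.96
coaster_1 [398.9 219.1] 0.86
coaster_1 [397.  220.3] 0.46
coaster_1 [399.  222.6] 0.43
spice_jar [298.6 187.2] 0.75
spice_jar [296.5 214.9] 0.71
spice_jar [325.3 181.6] 0.66
spice_jar [250.9 218.3] 0.56
mug [225.4 184.1] 0.74
tin [313.4 212.1] 0.73
tin [357.1 170.5] 0.59
tin [293.2 215.9] 0.55
canister [209.8 231.1] 0.84
```

View pics/scene0.png

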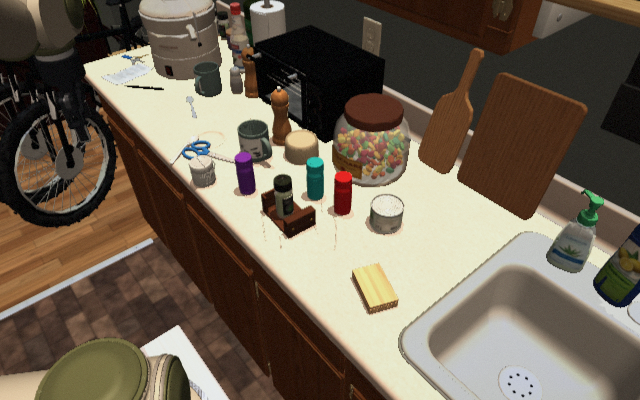

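```bash
python3 -c "
import cv2
im=cv2.imread('pics/top0.png');cv2.imwrite('pics/topc.png',cv2.resize(im[120:320,180:446],None,fx=3,fy=3,interpolation=2))"
```

```text
(no output)
```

View pics/topc.png

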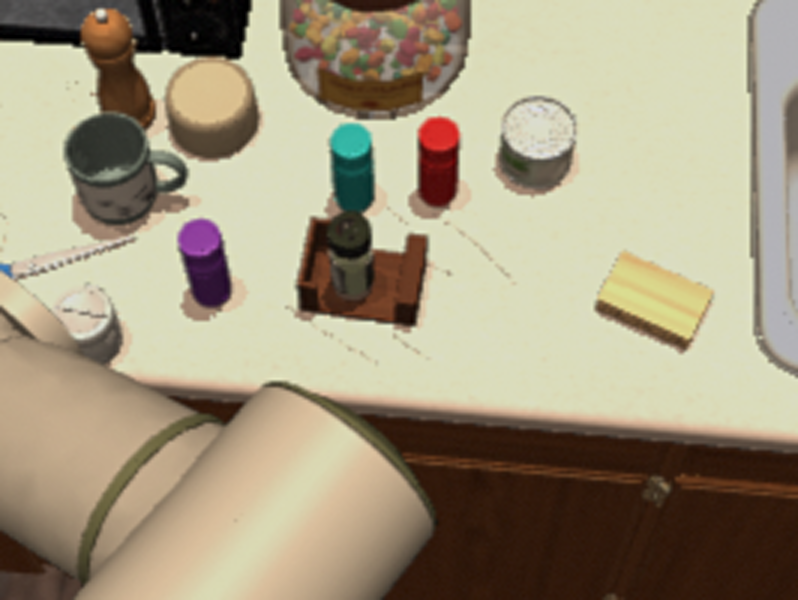

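The pictures show four jar-shaped things: purple (scene 246,175; top 249,212), turquoise (316,180; 298,176), red (343,195; 326,174), and clear glass with a black cap (284,197; 296,205). The black-capped one is the spice jar: it is the only one standing in the holder, and the enlarged top crop confirms this. The pile is at top (398,220), and the holder's lip end faces right. Next I fit the poses.

```bash
cat > h.py <<'E'
import cv2,numpy as np
from scipy.optimize import minimize
from cell import manip
K={c:manip.calibration(c) for c in("scene","top")}
def proj(c,X):
    k=K[c]; p=(np.atleast_2d(X)@k["R"].T+k["t"])@k["mtx"].T; return p[:,:2]/p[:,2:]
def ray(c,px,z):
    k=K[c]; d=k["R"].T@np.linalg.solve(k["mtx"],[px[0],px[1],1]); o=-k["R"].T@k["t"]; return o+d*(z-o[2])/d[2]
def box(x0,x1,y0,y1,z0,z1): return np.array([[x,y,z] for x in(x0,x1) for y in(y0,y1) for z in(z0,z1)])/1e3
PILE=[box(-48,48,-30,30,0,24)]
HOLD=[box(-57,57,-38,38,0,8),box(-57,-51,-38,38,0,49),box(-51,-37,-38,38,43,49),box(51,57,-38,38,0,55)]
for s in(-1,1):
    y=sorted((s*32,s*38)); HOLD+=[box(-51,-37,*y,0,49),box(37,51,*y,0,55)]
def place(P,p): 
    c,s=np.cos(p[2]),np.sin(p[2]); return P@np.array([[c,s,0],[-s,c,0],[0,0,1]])+[p[0],p[1],0]
S=4
def sil(c,boxes,p,shape=(400,640)):
    m=np.zeros((shape[0]*S,shape[1]*S),np.uint8)
    for b in boxes: cv2.fillConvexPoly(m,cv2.convexHull(np.round((proj(c,place(b,p))+.5)*S-.5).astype(np.int32)),1)
    return cv2.resize(m.astype(np.float32),shape[::-1],interpolation=cv2.INTER_AREA)
def fit(boxes,masks,p0,ign={}):
    def cost(q):
        p=[q[0],q[1],q[2]/10]
        return sum(np.abs(sil(c,boxes,p)-m)[ign.get(c,np.zeros_like(m))<.5].sum() for c,m in masks.items())
    best=None
    for d in(-.6,0,.6):
        q0=np.array([p0[0],p0[1],p0[2]*10+d*3])
        r=minimize(cost,q0,method="Nelder-Mead",options=dict(initial_simplex=[q0,q0+[.01,0,0],q0+[0,.01,0],q0+[0,0,1.5]],xatol=1e-4,fatol=.1))
        if best is None or r.fun<best.fun: best=r
    return np.array([best.x[0],best.x[1],best.x[2]/10]),best.fun
E
python3 - <<'E'
from h import *
I={c:cv2.imread(f"pics/{c}0.png") for c in K}
for n,a,b,z in(("spice",(284,213),(296.5,214.9),.008),("purple",(247,192),(250.5,220.5),0),("turq",(315,197),(298.5,188.5),0),("red",(342.4,212),(325.8,187),0),("holderfl",(287.8,217.6),(301.2,214.4),.008),("lip",(298,211.7),(313.5,209.8),.043),("wall",(274.2,186.3),(286.3,204.6),.055),("pile",(375.2,289),(397.5,221),0),("mug",(261.7,158.3),(225.4,184.1),0),("tin",(385.5,220.7),(357.1,170.5),0),("can",(205.1,181.2),(209.8,231.1),0)):
    print(n,ray("scene",a,z)[:2].round(3),ray("top",b,z)[:2].round(3))
for c,(u,v) in(("scene",(375,285)),("top",(398,215))):
    hs=cv2.cvtColor(I[c],cv2.COLOR_BGR2HSV); print(c,hs[v,u-6:u+7:3].tolist(),hs[v-25,u].tolist(),hs[v+30,u+10].tolist())
for c,pts in(("scene",[(300,222),(270,205),(284,200)]),("top",[(317,212),(300,222),(284,213)])):
    hs=cv2.cvtColor(I[c],cv2.COLOR_BGR2HSV); print(c,[hs[v,u].tolist() for u,v in pts])
E
```

```text
spice [0.478 0.267] [0.477 0.266]
purple [0.457 0.396] [0.45  0.398]
turq [0.576 0.271] [0.571 0.271]
red [0.592 0.187] [0.584 0.19 ]
holderfl [0.476 0.249] [0.48  0.253]
lip [0.485 0.22 ] [0.479 0.217]
wall [0.488 0.315] [0.482 0.294]
pile [ 0.493 -0.024] [ 0.489 -0.027]
mug [0.564 0.488] [0.565 0.494]
tin [0.65 0.1 ] [0.652 0.099]
can [0.397 0.502] [0.405 0.509]
scene [[29, 87, 234], [24, 103, 232], [23, 107, 231], [28, 89, 233], [27, 98, 232]] [28, 34, 232] [30, 31, 232]
top [[24, 102, 218], [28, 94, 218], [28, 92, 218], [28, 94, 218], [26, 99, 218]] [31, 37, 220] [32, 38, 220]
scene [[11, 211, 29], [12, 231, 32], [15, 26, 20]]
top [[10, 168, 105], [10, 169, 107], [10, 169, 98]]
```

```bash
cat > fits.py <<'E'
from h import *
def masks(I,what):
    out={}
    for c,im in I.items():
        h=cv2.cvtColor(im,cv2.COLOR_BGR2HSV).astype(int)
        if what=="pile":
            m=h[...,1]>66; b={"scene":(335,410,250,325),"top":(370,425,195,245)}[c]
        else:
            m=(h[...,2]<150)&(h[...,1]>100); b={"scene":(255,322,180,242),"top":(272,330,188,236)}[c]
        w=np.zeros(m.shape,bool); w[b[2]:b[3],b[0]:b[1]]=1
        m=(m&w).astype(np.uint8); n,l,st,_=cv2.connectedComponentsWithStats(m)
        out[c]=(l==1+np.argmax(st[1:,4])).astype(np.float32)
    return out
E
python3 - <<'E'
from fits import *
I={c:cv2.imread(f"pics/{c}0.png") for c in K}
mp=masks(I,"pile"); mh=masks(I,"holder")
ign={}
for c in K:
    j=np.array([[.0235*np.cos(a),.0235*np.sin(a),z] for a in np.linspace(0,6.28,24) for z in(.008,.115)])+[.4775,.2665,0]
    m=np.zeros((400,640),np.uint8); cv2.fillConvexPoly(m,cv2.convexHull(proj(c,j).round().astype(np.int32)),1); ign[c]=m
P=[];vis=[]
for n,B,M,p0,g in(("pile",PILE,mp,(.491,-.025,1.35),{}),("holder",HOLD,mh,(.48,.255,1.5),ign)):
    for cs in(("scene",),("top",),("scene","top")):
        p,f=fit(B,{c:M[c] for c in cs},p0,g); print(n,cs,p.round(4),round(f,1),[M[c].sum() for c in cs])
    P.append(p)
for c in K:
    im=cv2.resize(I[c],None,fx=6,fy=6,interpolation=0); o=[]
    for (B,p) in((PILE,P[0]),(HOLD,P[1])):
        m=sil(c,B,p); cs,_=cv2.findContours((cv2.resize(m,None,fx=6,fy=6)>.5).astype(np.uint8),0,1); cv2.drawContours(im,cs,-1,(255,0,255),1)
    for n,(u,v) in enumerate({"scene":((375,287),(287,210)),"top":((398,220),(302,212))}[c]): o.append(im[v*6-200:v*6+200,u*6-200:u*6+200])
    vis.append(np.hstack(o))
cv2.imwrite("pics/fit.png",cv2.resize(np.vstack(vis),None,fx=.75,fy=.75))
print(manip.observe()["clock"])
E
```

```text
pile ('scene',) [ 0.485  -0.0257  1.1781] 67.9 [np.float32(1605.0)]
pile ('top',) [ 0.4861 -0.0253  1.1876] 31.9 [np.float32(780.0)]
pile ('scene', 'top') [ 0.4853 -0.0255  1.1877] 101.6 [np.float32(1605.0), np.float32(780.0)]
holder ('scene',) [0.4832 0.2565 1.4827] 87.9 [np.float32(1187.0)]
holder ('top',) [0.4854 0.2527 1.5249] 102.4 [np.float32(780.0)]
holder ('scene', 'top') [0.4836 0.2551 1.4964] 215.5 [np.float32(1187.0), np.float32(780.0)]
1.0
```

View pics/fit.png

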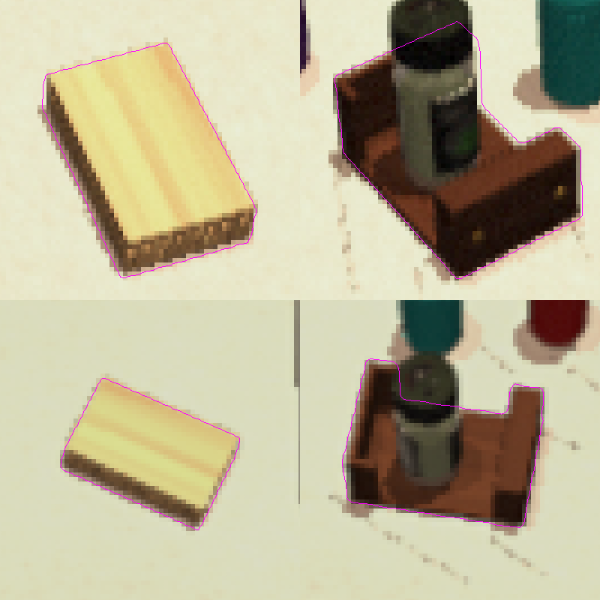

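```bash
cat > go.py <<'E'
import sys,numpy as np
from scipy.spatial.transform import Rotation as R
from cell import manip
def to(x,y,z,yawdeg=None,o=None):
    o=o or manip.observe(); M=R.from_quat(o["eef_rot"]).as_matrix()
    d=M.T@(np.array([x,y,z])-o["tcp_pos"])*1e3
    a=np.degrees(np.arctan2(M[1,1],M[0,1])); s=0 if yawdeg is None else -((yawdeg-a+90)%180-90)
    print("travel",d.round(1),"spin",round(s,1),"yaw_y",round(a,1)," world up in tool",(M.T[:,2]).round(3))
if __name__=="__main__": to(*map(float,sys.argv[1:]))
E
python3 go.py .4775 .2665 .2; python3 go.py .4775 .2665 .06
```

```text
travel [-361.4 -139.6    5.5] spin 0 yaw_y 70.5  world up in tool [-0.  0. -1.]
travel [-361.4 -139.6  145.5] spin 0 yaw_y 70.5  world up in tool [-0.  0. -1.]
```

{"api": "carry_out", "payload": {"travel": [[-40, -15, 0], [-80, -31, 0], [-120, -46, 0], [-160, -62, 0], [-200, -77, 0], [-240, -93, 0], [-280, -108, 0], [-320, -124, 0], [-345, -133, 0], [-361, -140, 5], [-361, -140, 5], [-361, -140, 5]], "spin": [0, 0, 0, 0, 0, 0, 0, 0, 0, 0, 0, 0], "gripper": 1}}

```text
clock: 2.2
tcp_pos: [0.4763, 0.2666, 0.2002]
eef_rot: [0.169, 0.986, -0.0, -0.001]
force: [0.4, 0.1, 0.7]
gripper_width: 0.0848
gripper_force: 0.0
```

{"api": "carry_out", "payload": {"travel": [[-1, 0, 30], [-1, 0, 60], [-1, 0, 90], [-1, 0, 115], [-1, 0, 130], [-1, 0, 140], [-1, 0, 140]], "spin": [0, 0, 0, 0, 0, 0, 0]}}

```text
clock: 2.9
tcp_pos: [0.4769, 0.2665, 0.0598]
eef_rot: [0.168, 0.986, -0.0, -0.001]
force: [0.3, -0.1, 0.8]
gripper_width: 0.0855
gripper_force: 0.0
```

{"api": "carry_out", "payload": {"travel": [[0, 0, 0], [0, 0, 0], [0, 0, 0], [0, 0, 0], [0, 0, 0], [0, 0, 0], [0, 0, 0], [0, 0, 0]], "spin": [0, 0, 0, 0, 0, 0, 0, 0], "gripper": -1, "newtons": 35}}

```text
clock: 3.7
tcp_pos: [0.4784, 0.2658, 0.0614]
eef_rot: [0.169, 0.986, 0.0, 0.001]
force: [-1.1, -2.1, 5.8]
gripper_width: 0.0398
gripper_force: 34.9
```

{"api": "carry_out", "payload": {"travel": [[0, 0, -8], [0, 0, -22], [0, 0, -40], [0, 0, -60], [0, 0, -75], [0, 0, -80], [0, 0, -80]], "spin": [0, 0, 0, 0, 0, 0, 0]}}

```text
clock: 4.4
tcp_pos: [0.478, 0.2659, 0.141]
eef_rot: [0.169, 0.986, 0.0, 0.0]
force: [0.2, 0.7, -1.3]
gripper_width: 0.0396
gripper_force: 35.5
```

```bash
python3 go.py .51 .105 .1414; python3 -c "
from cell import manip
import cv2
cv2.imwrite('pics/s1.png',manip.camera('scene'))"
```

```text
travel [ -83.8 -141.1   -0.4] spin 0 yaw_y 70.5  world up in tool [-0.001  0.001 -1.   ]
```

{"api": "carry_out", "payload": {"travel": [[-6, -10, 0], [-18, -30, 0], [-33, -55, 0], [-48, -80, 0], [-62, -105, 0], [-74, -124, 0], [-81, -136, 0], [-84, -141, 0], [-84, -141, 0]], "spin": [0, 0, 0, 0, 0, 0, 0, 0, 0]}}

```text
clock: 5.35
tcp_pos: [0.5101, 0.1046, 0.1402]
eef_rot: [0.169, 0.986, -0.0, -0.0]
force: [-0.9, 0.2, -0.4]
gripper_width: 0.0396
gripper_force: 35.5
```

{"api": "carry_out", "payload": {"travel": [[0, 0, 12], [0, 0, 32], [0, 0, 52], [0, 0, 68], [0, 0, 78], [0, 0, 82], [0, 0, 84], [0, 0, 84]], "spin": [0, 0, 0, 0, 0, 0, 0, 0]}}

```text
clock: 6.15
tcp_pos: [0.5104, 0.1051, 0.0569]
eef_rot: [0.169, 0.986, 0.0, 0.0]
force: [0.6, 0.7, 0.4]
gripper_width: 0.0396
gripper_force: 35.5
```

{"api": "carry_out", "payload": {"travel": [[0, 0, 1], [0, 0, 2], [0, 0, 3], [0, 0, 3]], "spin": [0, 0, 0, 0]}}

```text
clock: 6.55
tcp_pos: [0.5102, 0.1049, 0.0535]
eef_rot: [0.169, 0.986, 0.0, 0.0]
force: [0.1, -1.7, -0.5]
gripper_width: 0.0397
gripper_force: 35.5
```

{"api": "carry_out", "payload": {"travel": [[0, 0, 1], [0, 0, 1], [0, 0, 2], [0, 0, 2]], "spin": [0, 0, 0, 0]}}

```text
clock: 6.95
tcp_pos: [0.5111, 0.1047, 0.0533]
eef_rot: [0.169, 0.986, -0.0, 0.002]
force: [-4.0, -1.6, 16.3]
gripper_width: 0.0399
gripper_force: 37.1
```

{"api": "carry_out", "payload": {"travel": [[0, 0, -1], [0, 0, -1], [0, 0, -1], [0, 0, -1], [0, 0, -1]], "spin": [0, 0, 0, 0, 0], "gripper": 0.7}}

```text
clock: 7.45
tcp_pos: [0.5101, 0.105, 0.0524]
eef_rot: [0.169, 0.986, -0.0, -0.0]
force: [0.8, -0.0, -0.2]
gripper_width: 0.0723
gripper_force: 0.0
```

{"api": "carry_out", "payload": {"travel": [[0, 0, -10], [0, 0, -30], [0, 0, -60], [0, 0, -90], [0, 0, -105], [0, 0, -105]], "spin": [0, 0, 0, 0, 0, 0]}}

```text
clock: 8.05
tcp_pos: [0.5112, 0.105, 0.1601]
eef_rot: [0.169, 0.986, 0.0, 0.003]
force: [-0.0, 0.5, -0.3]
gripper_width: 0.0729
gripper_force: 0.0
```

```bash
python3 go.py .4853 -.0255 .15 -22
python3 - <<'E'
from fits import *
I={c:manip.camera(c) for c in K}
for c in I: cv2.imwrite(f"pics/{c}2.png",I[c])
M=masks(I,"holder")
for cs in(("scene",),("top",),("scene","top")):
    p,f=fit(HOLD,{c:M[c] for c in cs},(.4836,.2551,1.5)); print(cs,p.round(4),round(f,1),[M[c].sum() for c in cs])
cv2.imwrite("pics/v2.png",np.hstack([cv2.resize(I["scene"][130:270,230:370],(400,400),interpolation=2),cv2.resize(I["top"][140:280,270:410],(400,400),interpolation=2)]))
for n in("holder_floor","holder_lip","holder_wall"):
    z={"holder_floor":.008,"holder_lip":.043,"holder_wall":.055}[n]
    for c in K:
        r=manip.mark_of(c,n); r and print(n,c,round(r[0]["score"],2),ray(c,np.array(r[0]["xy"])*[640,400],z)[:2].round(4))
E
```

```text
travel [ -19.  -131.7   10. ] spin -87.5 yaw_y 70.5  world up in tool [-0.005  0.002 -1.   ]
('scene',) [0.4817 0.2557 1.5043] 126.6 [np.float32(1690.0)]
('top',) [0.4783 0.2567 1.682 ] 1086.4 [np.float32(20.0)]
('scene', 'top') [0.4825 0.2558 1.5226] 1253.0 [np.float32(1690.0), np.float32(20.0)]
holder_floor scene 0.84 [0.4734 0.2481]
holder_lip scene 0.55 [0.4768 0.2205]
holder_lip top 0.37 [0.3853 0.4992]
holder_wall scene 0.6 [0.4819 0.3079]
```

View pics/v2.png

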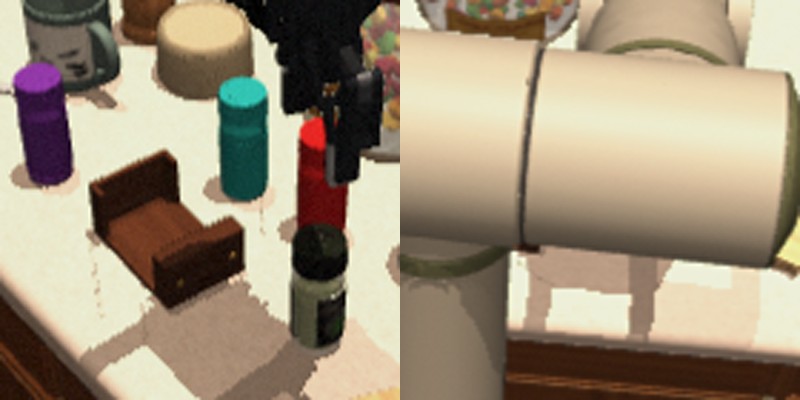

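Picture: the jar stands upright at scene crop (320,285), and the holder is empty. The arm hides the holder from the top camera. Moving over the pile.

{"api": "carry_out", "payload": {"travel": [[-2, -12, 0], [-4, -30, 0], [-7, -50, 0], [-10, -70, 0], [-13, -90, 5], [-15, -108, 10], [-17, -120, 10], [-19, -130, 10], [-19, -132, 10], [-19, -132, 10], [-19, -132, 10], [-19, -132, 10], [-19, -132, 10], [-19, -132, 10]], "spin": [8, 16, 24, 32, 40, 48, 56, 64, 72, 80, 88, 92.5, 92.5, 92.5]}}

```text
clock: 9.85
tcp_pos: [0.484, -0.0258, 0.1473]
eef_rot: [0.828, 0.56, -0.0, -0.0]
force: [-1.3, 0.3, 0.4]
gripper_width: 0.0726
gripper_force: 0.0
```

Run:
```python
from fits import *
from go import to
to(.4853,-.0255,.02,-22)
I={c:manip.camera(c) for c in K}
for c in I: cv2.imwrite(f"pics/{c}3.png",I[c])
M=masks(I,"holder")
for cs in(("scene",),("top",),("scene","top")):
    p,f=fit(HOLD,{c:M[c] for c in cs},(.4836,.2551,1.5)); print(cs,p.round(4),round(f,1),[M[c].sum() for c in cs])
vis=[]
for c in K:
    im=cv2.resize(I[c],None,fx=6,fy=6,interpolation=0)
    cs,_=cv2.findContours((cv2.resize(sil(c,HOLD,p),None,fx=6,fy=6)>.5).astype(np.uint8),0,1); cv2.drawContours(im,cs,-1,(255,0,255),1)
    u,v={"scene":(287,210),"top":(302,212)}[c]; vis.append(im[v*6-200:v*6+200,u*6-200:u*6+200])
cv2.imwrite("pics/v3.png",np.hstack(vis))
```

```text
travel [  0.8   1.1 127.3] spin 0.2 yaw_y -21.8  world up in tool [-0. -0. -1.]
('scene',) [0.4822 0.2564 1.505 ] 133.0 [np.float32(1685.0)]
('top',) [0.4914 0.2551 1.6627] 875.9 [np.float32(230.0)]
('scene', 'top') [0.4831 0.2548 1.5381] 1046.1 [np.float32(1685.0), np.float32(230.0)]
```

View pics/v3.png

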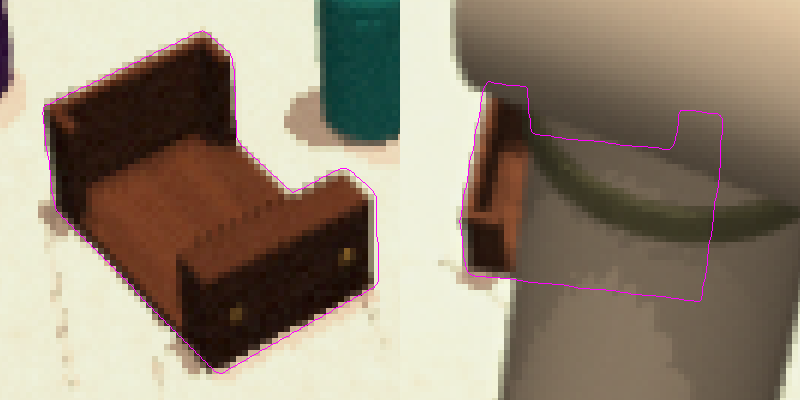

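{"api": "carry_out", "payload": {"travel": [[1, 1, 25], [1, 1, 60], [1, 1, 95], [1, 1, 120], [1, 1, 132], [1, 1, 138], [1, 1, 141], [1, 1, 143], [1, 1, 143]], "spin": [0, 0, 0, 0, 0, 0, 0, 0, 0], "gripper": 0.6}}

```text
clock: 10.85
tcp_pos: [0.4856, -0.0253, 0.0049]
eef_rot: [0.829, 0.56, 0.0, 0.0]
force: [0.9, -0.5, -0.6]
gripper_width: 0.0683
gripper_force: 0.0
```

{"api": "carry_out", "payload": {"travel": [[0, 0, 1], [0, 0, 2], [0, 0, 2]], "spin": [0, 0, 0]}}

```text
clock: 11.15
tcp_pos: [0.4854, -0.0253, 0.0026]
eef_rot: [0.829, 0.559, 0.0, 0.0]
force: [0.0, 0.6, 0.3]
gripper_width: 0.0685
gripper_force: 0.0
```

{"api": "carry_out", "payload": {"travel": [[0, 0, 1], [0, 0, 2], [0, 0, 3], [0, 0, 3]], "spin": [0, 0, 0, 0]}}

```text
clock: 11.55
tcp_pos: [0.4853, -0.0252, -0.0006]
eef_rot: [0.829, 0.559, -0.0, -0.0]
force: [0.4, -0.0, -0.2]
gripper_width: 0.0685
gripper_force: 0.0
```

{"api": "carry_out", "payload": {"travel": [[0, 0, 1], [0, 0, 2], [0, 0, 2]], "spin": [0, 0, 0]}}

```text
clock: 11.85
tcp_pos: [0.4853, -0.0253, -0.0026]
eef_rot: [0.829, 0.559, -0.0, -0.0]
force: [0.4, -0.2, -1.0]
gripper_width: 0.068
gripper_force: 0.0
```

{"api": "carry_out", "payload": {"travel": [[0, 0, 1], [0, 0, 2], [0, 0, 2]], "spin": [0, 0, 0]}}

```text
clock: 12.15
tcp_pos: [0.4853, -0.0253, -0.0046]
eef_rot: [0.829, 0.559, -0.0, -0.0]
force: [0.1, -0.9, 0.3]
gripper_width: 0.0682
gripper_force: 0.0
```

{"api": "carry_out", "payload": {"travel": [[0, 0, -0.5], [0, 0, -0.5], [0, 0, -0.5], [0, 0, -0.5], [0, 0, -0.5], [0, 0, -0.5]], "spin": [0, 0, 0, 0, 0, 0], "gripper": -1, "newtons": 40}}

```text
clock: 12.75
tcp_pos: [0.4873, -0.0258, -0.0018]
eef_rot: [0.829, 0.559, 0.002, 0.002]
force: [-1.6, 0.7, 21.7]
gripper_width: 0.0004
gripper_force: 10.9
```

{"api": "carry_out", "payload": {"travel": [[0, 0, -4], [0, 0, -10], [0, 0, -20], [0, 0, -35], [0, 0, -50], [0, 0, -60], [0, 0, -60]], "spin": [0, 0, 0, 0, 0, 0, 0]}}

```text
clock: 13.45
tcp_pos: [0.486, -0.0254, 0.0573]
eef_rot: [0.829, 0.559, 0.001, 0.001]
force: [0.2, 0.8, -0.9]
gripper_width: 0.0
gripper_force: 0.0
```

```bash
python3 go.py .483 .2555 .15 -3.9;  python3 - <<'E'
from h import *
I={c:manip.camera(c) for c in K}
cv2.imwrite("pics/v4.png",np.hstack([cv2.resize(I["scene"][200:320,300:420],(480,480),interpolation=2),cv2.resize(I["top"][180:240,370:430],(320,320),interpolation=2).copy() if 0 else cv2.resize(I["top"][150:270,350:430],(320,480),interpolation=2)]))
E
```

```text
travel [ 259.4 -107.6  -92.9] spin -18.1 yaw_y -22.0  world up in tool [ 0.     0.003 -1.   ]
```

View pics/v4.png

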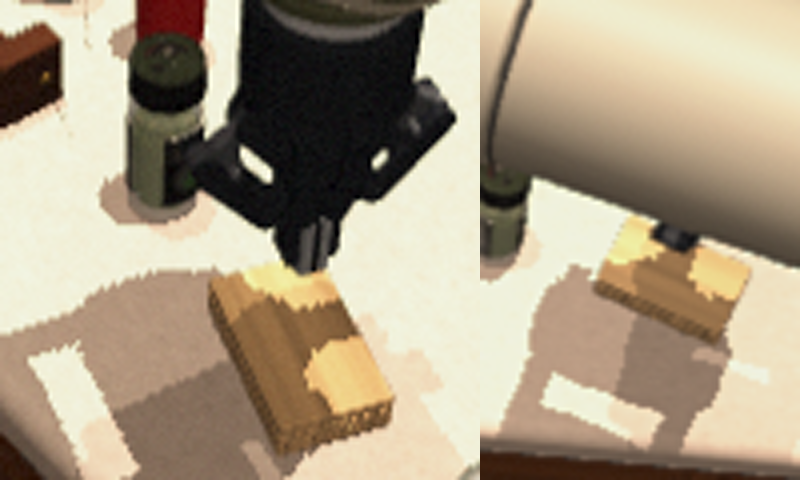

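Run:
```python
from h import *
o=manip.observe(); t=o["tcp_pos"]
for dz in(0,.01,.02,.03): print(dz,[proj(c,t+[0,0,dz]).round(1).tolist() for c in K])
for c in K: print([proj(c,np.array([.486,-.0254,z])).round(1).tolist() for z in(0,.024)])
```

```text
0 [[[374.9, 274.0]], [[399.6, 213.1]]]
0.01 [[[375.3, 270.8]], [[400.1, 211.4]]]
0.02 [[[375.7, 267.4]], [[400.6, 209.7]]]
0.03 [[[376.1, 264.1]], [[401.1, 208.0]]]
[[[373.2, 291.3]], [[374.1, 284.0]]]
[[[396.9, 221.9]], [[398.1, 218.1]]]
```

The fingers shut completely on top of the pile, with a 22 N push upward, so the real tips must sit higher than the TCP reading says. I'll probe the pile top gently with the fingers shut to measure that offset.

{"api": "carry_out", "payload": {"travel": [[0, 0, 15], [0, 0, 26], [0, 0, 30], [0, 0, 32], [0, 0, 32]], "spin": [0, 0, 0, 0, 0]}}

```text
clock: 14.05
tcp_pos: [0.4853, -0.0253, 0.0238]
eef_rot: [0.829, 0.559, -0.0, -0.0]
force: [0.2, 0.1, 0.2]
gripper_width: 0.0002
gripper_force: 0.0
```

{"api": "carry_out", "payload": {"travel": [[0, 0, 1.5], [0, 0, 3], [0, 0, 3]], "spin": [0, 0, 0]}}

```text
clock: 14.35
tcp_pos: [0.4854, -0.0253, 0.021]
eef_rot: [0.829, 0.559, 0.0, 0.0]
force: [-0.4, -0.8, -0.3]
gripper_width: -0.0
gripper_force: 0.0
```

{"api": "carry_out", "payload": {"travel": [[0, 0, 3], [0, 0, 6], [0, 0, 9], [0, 0, 12], [0, 0, 14], [0, 0, 14]], "spin": [0, 0, 0, 0, 0, 0]}}

```text
clock: 14.95
tcp_pos: [0.4852, -0.0252, 0.0067]
eef_rot: [0.829, 0.559, -0.0, -0.0]
force: [0.2, 0.6, -0.1]
gripper_width: -0.0003
gripper_force: 0.0
```

{"api": "carry_out", "payload": {"travel": [[0, 0, 1.5], [0, 0, 3], [0, 0, 3]], "spin": [0, 0, 0]}}

```text
clock: 15.25
tcp_pos: [0.4853, -0.0253, 0.0039]
eef_rot: [0.829, 0.559, -0.0, -0.0]
force: [0.0, 0.2, 0.7]
gripper_width: 0.0002
gripper_force: 0.0
```

{"api": "carry_out", "payload": {"travel": [[0, 0, 1], [0, 0, 2], [0, 0, 3], [0, 0, 3]], "spin": [0, 0, 0, 0]}}

```text
clock: 15.65
tcp_pos: [0.4853, -0.0253, 0.0009]
eef_rot: [0.829, 0.559, -0.0, -0.0]
force: [-0.4, 1.3, -0.3]
gripper_width: 0.0004
gripper_force: 0.0
```

{"api": "carry_out", "payload": {"travel": [[0, 0, 1], [0, 0, 1.5], [0, 0, 1.5]], "spin": [0, 0, 0]}}

```text
clock: 15.95
tcp_pos: [0.4853, -0.0253, -0.0005]
eef_rot: [0.829, 0.559, -0.0, -0.0]
force: [0.3, 0.0, 0.2]
gripper_width: -0.0001
gripper_force: 0.0
```

{"api": "carry_out", "payload": {"travel": [[0, 0, -6], [0, 0, -10], [0, 0, -10], [0, 0, -10], [0, 0, -10], [0, 0, -10]], "spin": [0, 0, 0, 0, 0, 0], "gripper": 0.7}}

```text
clock: 16.55
tcp_pos: [0.4853, -0.0252, 0.0094]
eef_rot: [0.829, 0.559, -0.0, -0.0]
force: [0.2, -0.3, 0.6]
gripper_width: 0.0723
gripper_force: 0.0
```

{"api": "carry_out", "payload": {"travel": [[0, 0, 8], [0, 0, 16], [0, 0, 24], [0, 0, 30], [0, 0, 33], [0, 0, 34], [0, 0, 34]], "spin": [0, 0, 0, 0, 0, 0, 0], "gripper": 0.65}}

```text
clock: 17.25
tcp_pos: [0.4854, -0.0253, -0.0245]
eef_rot: [0.829, 0.559, 0.0, -0.0]
force: [0.6, -0.6, 0.5]
gripper_width: 0.0708
gripper_force: 0.0
```

{"api": "carry_out", "payload": {"travel": [[0, 0, 2], [0, 0, 4], [0, 0, 5], [0, 0, 5]], "spin": [0, 0, 0, 0]}}

```text
clock: 17.65
tcp_pos: [0.4853, -0.0252, -0.0296]
eef_rot: [0.829, 0.559, -0.0, -0.0]
force: [0.2, -0.6, 1.0]
gripper_width: 0.0704
gripper_force: 0.0
```

{"api": "carry_out", "payload": {"travel": [[0, 0, 1], [0, 0, 2], [0, 0, 2]], "spin": [0, 0, 0]}}

```text
clock: 17.95
tcp_pos: [0.4853, -0.0253, -0.0316]
eef_rot: [0.829, 0.559, -0.0, -0.0]
force: [-0.2, -0.8, -0.2]
gripper_width: 0.0705
gripper_force: 0.0
```

{"api": "carry_out", "payload": {"travel": [[0, 0, -2], [0, 0, -2], [0, 0, -2], [0, 0, -2], [0, 0, -2]], "spin": [0, 0, 0, 0, 0], "gripper": -1, "newtons": 40}}

```text
clock: 18.45
tcp_pos: [0.4852, -0.0252, -0.0296]
eef_rot: [0.829, 0.559, -0.0, -0.0]
force: [0.3, 0.0, -1.0]
gripper_width: 0.059
gripper_force: 45.2
```

{"api": "carry_out", "payload": {"travel": [[0, 0, -3], [0, 0, -8], [0, 0, -18], [0, 0, -33], [0, 0, -55], [0, 0, -80], [0, 0, -105], [0, 0, -122], [0, 0, -130], [0, 0, -130]], "spin": [0, 0, 0, 0, 0, 0, 0, 0, 0, 0]}}

```text
clock: 19.45
tcp_pos: [0.4857, -0.0253, 0.1016]
eef_rot: [0.829, 0.559, 0.001, 0.001]
force: [0.2, -0.1, -0.6]
gripper_width: 0.0596
gripper_force: 45.2
```

Run:
```python
from h import *
from go import to
to(.483,.2555,.100,-3.9)
I={c:manip.camera(c) for c in K}
for c in K: cv2.imwrite(f"pics/{c}5.png",I[c])
cv2.imwrite("pics/v5.png",np.hstack([cv2.resize(I["scene"][180:300,310:430],(480,480),interpolation=2),cv2.resize(I["top"][140:260,360:440],(320,480),interpolation=2)]))
```

```text
travel [ 259.5 -107.6    1.4] spin -18.1 yaw_y -22.0  world up in tool [ 0.     0.002 -1.   ]
```

View pics/v5.png

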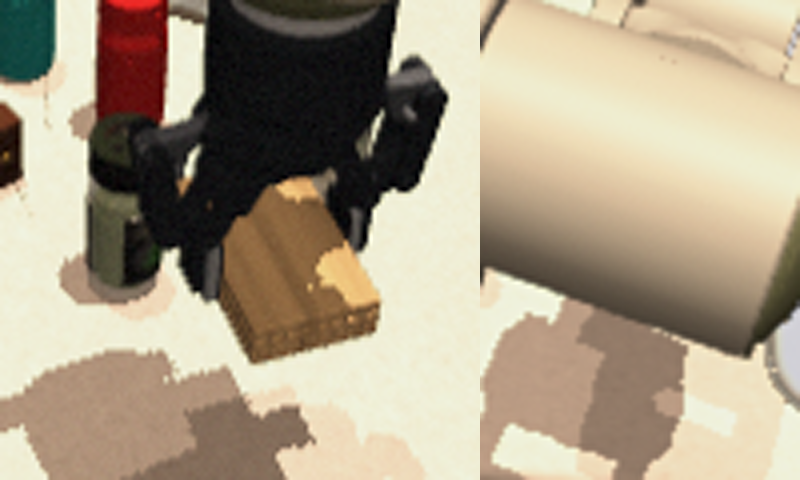

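Run:
```python
from fits import *
from go import to
to(.4841,.2715,.1016,-3.9)
I={"scene":cv2.imread("pics/scene3.png"),"top":cv2.imread("pics/top0.png")}
j=np.array([[.0235*np.cos(a),.0235*np.sin(a),z] for a in np.linspace(0,6.28,24) for z in(.008,.115)])+[.4775,.2665,0]
m=np.zeros((400,640),np.uint8); cv2.fillConvexPoly(m,cv2.convexHull(proj("top",j).round().astype(np.int32)),1)
import fits
for V in(150,170,185):
    M={}
    for c,b in(("scene",(262,318,184,238)),("top",(276,328,190,232))):
        h=cv2.cvtColor(I[c],cv2.COLOR_BGR2HSV).astype(int); w=np.zeros((400,640),bool); w[b[2]:b[3],b[0]:b[1]]=1
        M[c]=((h[...,2]<V)&(h[...,1]>75)&w).astype(np.float32)
    for cs in(("scene",),("top",),("scene","top")):
        p,f=fit(HOLD,{c:M[c] for c in cs},(.483,.2555,1.5),{"top":m}); print(V,cs,p.round(4),round(f,1))
```

```text
travel [ 274.8 -111.8   -1.5] spin -18.1 yaw_y -22.0  world up in tool [-0.    -0.001 -1.   ]
150 ('scene',) [0.4816 0.2547 1.5056] 264.2
150 ('top',) [0.4834 0.2534 1.5058] 76.5
150 ('scene', 'top') [0.482  0.2543 1.5256] 356.8
170 ('scene',) [0.4812 0.255  1.5063] 261.5
170 ('top',) [0.4838 0.2538 1.5235] 98.5
170 ('scene', 'top') [0.4819 0.2544 1.5178] 372.9
185 ('scene',) [0.4811 0.2561 1.5053] 306.6
185 ('top',) [0.4838 0.2538 1.5235] 98.5
185 ('scene', 'top') [0.4814 0.2548 1.5182] 419.2
```

{"api": "carry_out", "payload": {"travel": [[8, -3, 0], [24, -10, 0], [48, -20, 0], [76, -31, 0], [106, -43, 0], [136, -56, 0], [166, -68, 0], [196, -80, 0], [224, -91, 0], [248, -101, 0], [264, -108, 0], [272, -111, 0], [274, -112, 0], [274, -112, 0]], "spin": [0, -2, -4, -6, -8, -10, -12, -14, -16, -17.5, -18.4, -18.4, -18.4, -18.4]}}

```text
clock: 20.95
tcp_pos: [0.4838, 0.2705, 0.1001]
eef_rot: [0.729, 0.685, -0.0, -0.0]
force: [-0.1, -0.0, -1.5]
gripper_width: 0.0588
gripper_force: 45.2
```

```bash
python3 go.py .4837 .2708 .031 -3.6
```

```text
travel [ 0.3 -0.1 69.1] spin 0.0 yaw_y -3.6  world up in tool [-0.    -0.001 -1.   ]
```

{"api": "carry_out", "payload": {"travel": [[0, 0, 15], [0, 0, 35], [0, 0, 55], [0, 0, 66], [0, 0, 71], [0, 0, 72], [0, 0, 72]], "spin": [0, 0, 0, 0, 0, 0, 0], "newtons": 30}}

```text
clock: 21.65
tcp_pos: [0.4844, 0.2707, 0.0291]
eef_rot: [0.729, 0.685, 0.0, 0.0]
force: [0.4, 1.1, -0.7]
gripper_width: 0.059
gripper_force: 45.1
```

{"api": "carry_out", "payload": {"travel": [[0, 0, 1.5], [0, 0, 3], [0, 0, 4.5], [0, 0, 6], [0, 0, 6]], "spin": [0, 0, 0, 0, 0]}}

```text
clock: 22.15
tcp_pos: [0.4843, 0.2704, 0.0238]
eef_rot: [0.729, 0.685, 0.0, 0.001]
force: [-3.2, -4.5, 10.6]
gripper_width: 0.0591
gripper_force: 46.9
```

{"api": "carry_out", "payload": {"travel": [[0, 0, 1.5], [0, 0, 3], [0, 0, 4.5], [0, 0, 6], [0, 0, 6]], "spin": [0, 0, 0, 0, 0], "gripper": -1, "newtons": 30}}

```text
clock: 22.65
tcp_pos: [0.4843, 0.2698, 0.018]
eef_rot: [0.729, 0.685, -0.0, 0.001]
force: [-4.2, -8.6, 12.2]
gripper_width: 0.0592
gripper_force: 49.2
```

{"api": "carry_out", "payload": {"travel": [[0, 0, 1.5], [0, 0, 3], [0, 0, 4.5], [0, 0, 6], [0, 0, 6]], "spin": [0, 0, 0, 0, 0]}}

```text
clock: 23.15
tcp_pos: [0.4843, 0.2697, 0.012]
eef_rot: [0.729, 0.685, -0.0, 0.001]
force: [-3.9, -9.5, 12.9]
gripper_width: 0.0589
gripper_force: 52.1
```

Run:
```python
from h import *
I={c:manip.camera(c) for c in K}
for c in K: cv2.imwrite(f"pics/{c}6.png",I[c])
cv2.imwrite("pics/v6.png",np.hstack([cv2.resize(I["scene"][150:250,235:335],(500,500),interpolation=2),cv2.resize(I["top"][160:260,260:320],(300,500),interpolation=2)]))
```

```text
(no output)
```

View pics/v6.png

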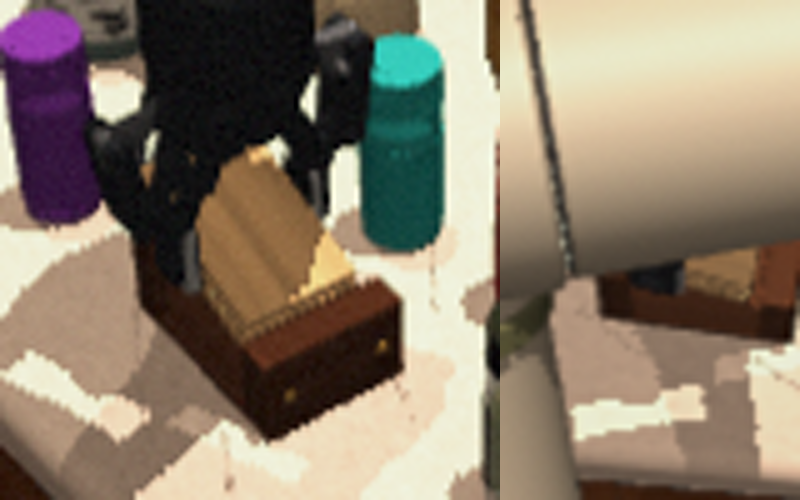

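{"api": "carry_out", "payload": {"travel": [[0, 0, 1.5], [0, 0, 3], [0, 0, 4.5], [0, 0, 6], [0, 0, 6]], "spin": [0, 0, 0, 0, 0]}}

```text
clock: 23.75
tcp_pos: [0.4844, 0.2701, 0.0061]
eef_rot: [0.729, 0.685, 0.0, 0.001]
force: [-4.0, -7.6, 13.9]
gripper_width: 0.0592
gripper_force: 55.9
```

{"api": "carry_out", "payload": {"travel": [[-3, 0, 0], [-6, 0, 0], [-9, 0, 0], [-12, 0, 0], [-14, 0, 0], [-15, 0, 0], [-15, 0, 0]], "spin": [0, 0, 0, 0, 0, 0, 0]}}

```text
clock: 24.45
tcp_pos: [0.483, 0.2559, 0.0043]
eef_rot: [0.729, 0.685, 0.0, -0.0]
force: [0.3, 2.7, -5.0]
gripper_width: 0.0594
gripper_force: 53.5
```

{"api": "carry_out", "payload": {"travel": [[0, 0, 1], [0, 0, 2], [0, 0, 3], [0, 0, 4], [0, 0, 4]], "spin": [0, 0, 0, 0, 0]}}

```text
clock: 24.95
tcp_pos: [0.483, 0.2557, 0.0004]
eef_rot: [0.729, 0.685, -0.0, -0.0]
force: [0.5, -0.3, -0.7]
gripper_width: 0.0596
gripper_force: 53.7
```

{"api": "carry_out", "payload": {"travel": [[0, 0, 1.5], [0, 0, 3], [0, 0, 4.5], [0, 0, 6], [0, 0, 6]], "spin": [0, 0, 0, 0, 0]}}

```text
clock: 25.45
tcp_pos: [0.4832, 0.2559, -0.0052]
eef_rot: [0.729, 0.685, 0.0, 0.0]
force: [-1.5, 0.9, 2.7]
gripper_width: 0.0593
gripper_force: 54.3
```

{"api": "carry_out", "payload": {"travel": [[0, 0, 1.5], [0, 0, 3], [0, 0, 4.5], [0, 0, 6], [0, 0, 6]], "spin": [0, 0, 0, 0, 0]}}

```text
clock: 25.95
tcp_pos: [0.4836, 0.2566, -0.0076]
eef_rot: [0.729, 0.685, 0.002, 0.001]
force: [-11.6, 1.0, 39.5]
gripper_width: 0.0597
gripper_force: 58.9
```

Run:
```python
from h import *
I={c:manip.camera(c) for c in K}
for c in K: cv2.imwrite(f"pics/{c}7.png",I[c])
cv2.imwrite("pics/v7.png",np.hstack([cv2.resize(I["scene"][170:240,250:320],(560,560),interpolation=2),cv2.resize(I["top"][185:255,280:310],(240,560),interpolation=2)]))
print(manip.observe()["torque"].round(2))
```

```text
[-0.29  2.15 -0.11]
```

View pics/v7.png

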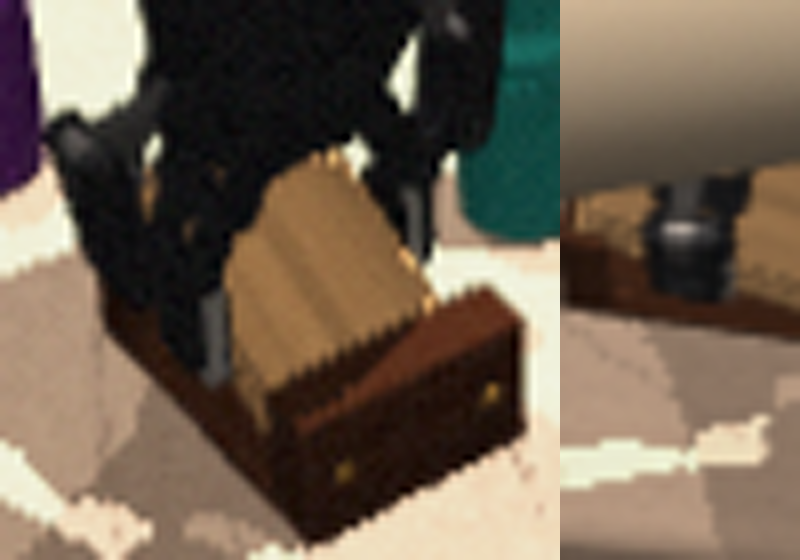

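Run:
```python
from h import *
from scipy.spatial.transform import Rotation as R
def pile(pts,x,y,z,yaw,th): # z = grip centre
    q=np.array(pts)/1e3-[0,0,.012]; q=R.from_euler("y",-th,degrees=True).apply(q); return R.from_euler("z",yaw).apply(q)+[x,y,z]
I=cv2.imread("pics/scene7.png"); 
cr=lambda c,X:((proj("scene",X)-[250,170])*8).round(0).tolist()
for th in(14,18,22,26):
    P=pile([[48,-30,24],[-48,-30,24],[48,30,24],[-48,30,24]],.4836,.2566,.0344,1.508,th); print(th,cr("s",P),P[:,2].round(3))
for h in((.4815,.255,1.506),(.4827,.2548,1.508)):
    print("lip inner top corners -y,+y; lip low; wall top in corners",cr("s",place(np.array([[-37,-38,49],[-37,38,49],[-37,-32,43],[-37,32,43],[-57,-38,49],[-57,38,49]])/1e3,h)))
```

```text
14 [[303.0, 111.0], [485.0, 343.0], [129.0, 191.0], [309.0, 432.0]] [0.058 0.034 0.058 0.034]
18 [[305.0, 106.0], [485.0, 351.0], [131.0, 186.0], [310.0, 440.0]] [0.061 0.031 0.061 0.031]
22 [[308.0, 102.0], [485.0, 359.0], [134.0, 183.0], [310.0, 448.0]] [0.064 0.028 0.064 0.028]
26 [[312.0, 99.0], [484.0, 366.0], [137.0, 179.0], [309.0, 455.0]] [0.066 0.024 0.066 0.024]
lip inner top corners -y,+y; lip low; wall top in corners [[480.0, 276.0], [254.0, 388.0], [463.0, 300.0], [274.0, 394.0], [520.0, 315.0], [294.0, 429.0]]
lip inner top corners -y,+y; lip low; wall top in corners [[483.0, 275.0], [259.0, 386.0], [467.0, 299.0], [278.0, 392.0], [524.0, 313.0], [298.0, 428.0]]
```

Run:
```python
from h import *
o=manip.observe();t=o["tcp_pos"]; print(t,o["force"],o["torque"],o["joint_efforts"].round(1))
for dx in(-.03,-.042):
  for z in(.008,.022,.03):
    X=np.array([.4836+dx,.2566,z]); print(dx,z,((proj("scene",X)-[250,170])*8).round(),((proj("top",X)-[280,185])*8+[560,0]).round())
```

```text
[ 0.48356317  0.25663286 -0.00758342] [-11.47726116   0.94304625  40.54874591] [-0.29162985  2.15275794 -0.10998476] [ -3.4 -29.2 -12.4  -0.6  -3.   -0.1]
-0.03 0.008 [[225. 402.]] [[711. 298.]]
-0.03 0.022 [[221. 367.]] [[710. 280.]]
-0.03 0.03 [[219. 347.]] [[709. 270.]]
-0.042 0.008 [[191. 421.]] [[707. 328.]]
-0.042 0.022 [[187. 386.]] [[706. 310.]]
-0.042 0.03 [[185. 366.]] [[705. 300.]]
```

The −x end is under the lip, at about 25–29°. The force balance suggests the +x bottom edge has caught on top of the tall wall, because the pile crept up a little in the grip. I'll lift slightly, shift towards the lip wall and lower again.

{"api": "carry_out", "payload": {"travel": [[0, 0, -3], [0, 0, -5], [0, 0, -5], [-1.5, 0, -5], [-3, 0, -5], [-4, 0, -5], [-4, 0, -5]], "spin": [0, 0, 0, 0, 0, 0, 0]}}

```text
clock: 26.75
tcp_pos: [0.4828, 0.2515, -0.0067]
eef_rot: [0.729, 0.685, -0.0, -0.0]
force: [0.3, -0.1, -1.4]
gripper_width: 0.0591
gripper_force: 54.1
```

```bash
python3 -c "
from cell import manip
o=manip.observe();print(o['force'].round(1),o['torque'].round(2),o['tcp_pos'].round(4))"
```

```text
[ 0.3 -0.1 -1.4] [ 0.   -0.09  0.04] [ 0.4828  0.2515 -0.0067]
```

{"api": "carry_out", "payload": {"travel": [[0, 0, 1], [0, 0, 2], [0, 0, 3], [0, 0, 3]], "spin": [0, 0, 0, 0]}}

```text
clock: 27.15
tcp_pos: [0.483, 0.2523, -0.0084]
eef_rot: [0.729, 0.685, 0.001, 0.0]
force: [-3.9, 3.5, 12.5]
gripper_width: 0.0592
gripper_force: 55.7
```

```bash
python3 -c "
from cell import manip
o=manip.observe();print(o['force'].round(1),o['torque'].round(2),o['tcp_pos'].round(4))"
```

```text
[-3.9  3.5 12.5] [-0.01  0.54 -0.1 ] [ 0.483   0.2523 -0.0084]
```

{"api": "carry_out", "payload": {"travel": [[0.5, 0, 1.5], [0.8, 0, 3], [1.2, 0, 4.5], [1.2, 0, 4.5]], "spin": [0, 0, 0, 0]}}

```text
clock: 27.55
tcp_pos: [0.4832, 0.2539, -0.0128]
eef_rot: [0.729, 0.685, 0.001, 0.0]
force: [-2.8, 5.8, 13.6]
gripper_width: 0.0591
gripper_force: 55.9
```

```bash
python3 -c "
from cell import manip
o=manip.observe();print(o['force'].round(1),o['torque'].round(2),o['tcp_pos'].round(4))"
```

```text
[-2.8  5.8 13.6] [ 0.45  0.53 -0.03] [ 0.4832  0.2539 -0.0128]
```

{"api": "carry_out", "payload": {"travel": [[0, 0, 1.5], [0, 0, 3], [0, 0, 4.5], [0, 0, 4.5]], "spin": [0, 0, 0, 0]}}

```text
clock: 27.95
tcp_pos: [0.4837, 0.2541, -0.0163]
eef_rot: [0.729, 0.685, 0.002, 0.0]
force: [-4.0, 5.8, 20.3]
gripper_width: 0.0592
gripper_force: 57.4
```

```bash
python3 -c "
from cell import manip
o=manip.observe();print(o['force'].round(1),o['torque'].round(2),o['tcp_pos'].round(4))"
```

```text
[-4.   5.8 20.3] [0.46 0.81 0.1 ] [ 0.4837  0.2541 -0.0163]
```

{"api": "carry_out", "payload": {"travel": [[0, 0, -1], [0, 0, -1], [0, 0, -1], [0, 0, -1], [0, 0, -1]], "spin": [0, 0, 0, 0, 0], "gripper": 0.7}}

```text
clock: 28.45
tcp_pos: [0.4828, 0.2528, -0.0178]
eef_rot: [0.729, 0.685, -0.0, -0.0]
force: [-0.9, -0.2, 0.7]
gripper_width: 0.0725
gripper_force: 0.0
```

{"api": "carry_out", "payload": {"travel": [[0, 0, -10], [0, 0, -30], [0, 0, -60], [0, 0, -90], [0, 0, -110], [0, 0, -120], [0, 0, -120]], "spin": [0, 0, 0, 0, 0, 0, 0]}}

```text
clock: 29.15
tcp_pos: [0.4834, 0.2531, 0.1038]
eef_rot: [0.729, 0.685, 0.001, 0.001]
force: [-1.0, 1.1, -0.3]
gripper_width: 0.0726
gripper_force: 0.0
```

Run:
```python
from h import *
I={c:manip.camera(c) for c in K}
for c in K: cv2.imwrite(f"pics/{c}8.png",I[c])
# model overlay: flat pile centred in the holder, top outline; brightness profile along pile tops
h=(.4818,.255,1.507)
a=cv2.cvtColor(I["scene"],cv2.COLOR_BGR2HSV)
for x in(-30,-15,0,15,30,45,49,53):
    row=[]
    for z in(8,32,40,48):
        p=proj("scene",place(np.array([[x,0,z]])/1e3,h))[0].round().astype(int); row.append((p.tolist(),a[p[1],p[0]].tolist()))
    print(x,row)
```

```text
-30 [([295, 222], [10, 168, 38]), ([295, 215], [9, 169, 86]), ([295, 212], [14, 147, 118]), ([295, 210], [14, 136, 135])]
-15 [([292, 219], [9, 181, 86]), ([291, 211], [15, 146, 124]), ([291, 209], [14, 139, 134]), ([291, 206], [15, 141, 139])]
0 [([288, 215], [14, 140, 104]), ([288, 208], [15, 139, 127]), ([287, 205], [15, 140, 135]), ([287, 203], [15, 137, 136])]
15 [([285, 212], [15, 139, 143]), ([284, 204], [15, 141, 123]), ([284, 202], [15, 138, 155]), ([284, 199], [27, 93, 237])]
30 [([281, 208], [15, 136, 142]), ([281, 201], [16, 139, 171]), ([281, 198], [28, 93, 237]), ([280, 196], [26, 103, 215])]
45 [([278, 205], [15, 140, 166]), ([277, 197], [23, 113, 207]), ([277, 195], [13, 198, 36]), ([277, 192], [10, 137, 41])]
49 [([277, 204], [16, 136, 189]), ([276, 196], [6, 170, 39]), ([276, 194], [10, 179, 37]), ([276, 191], [7, 163, 36])]
53 [([276, 203], [16, 140, 187]), ([276, 195], [8, 150, 39]), ([275, 193], [7, 174, 38]), ([275, 190], [7, 152, 42])]
```

{"api": "carry_out", "payload": {"travel": [[0, 0, -40], [0, 0, -80], [20, -20, -100], [50, -55, -100], [80, -90, -100], [110, -125, -100], [140, -160, -100], [170, -195, -100], [200, -230, -100], [230, -265, -100], [230, -265, -100]], "spin": [0, 0, 0, 0, 0, 0, 0, 0, 0, 0, 0]}}

```text
clock: 30.35
tcp_pos: [0.2287, 0.5013, 0.2009]
eef_rot: [0.727, 0.687, -0.001, -0.0]
force: [1.0, -1.3, 0.8]
gripper_width: 0.0725
gripper_force: 0.0
```

Run:
```python
from h import *
I={c:manip.camera(c) for c in K}
for c in K: cv2.imwrite(f"pics/{c}9.png",I[c])
vis=[]
for c in K:
    im=cv2.resize(I[c],None,fx=6,fy=6,interpolation=cv2.INTER_CUBIC)
    u,v={"scene":(292,205),"top":(305,205)}[c]; vis.append(im[v*6-200:v*6+200,u*6-200:u*6+200])
cv2.imwrite("pics/v9.png",np.hstack(vis))
```

```text
(no output)
```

View pics/v9.png

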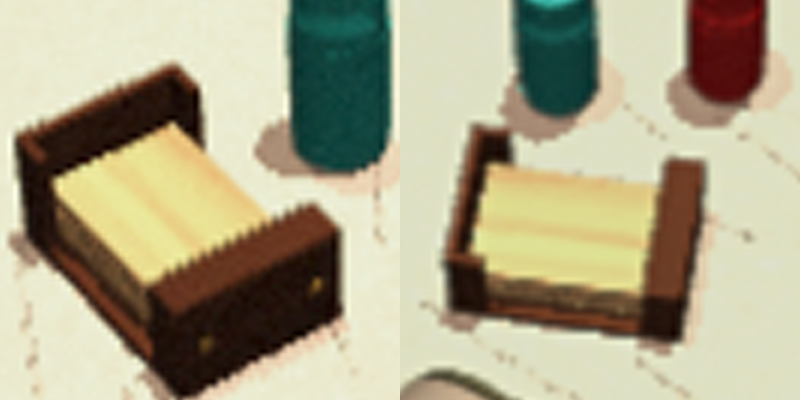

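Run:
```python
from h import *
for c,h,o in(("scene",(.4816,.255,1.506),(292,205)),("top",(.4837,.2538,1.515),(305,205))):
  for x in(45,48,51):
    for z in(32,36,40): print(c,x,z,((proj(c,place(np.array([[x,30,z],[x,-30,z]])/1e3,h))-o)*6+200+(400*(c=="top"),0)).round().tolist())
j=[(c,manip.mark_of(c,"spice_jar")) for c in K]
for c,r in j: print(c,[(ray(c,np.array(d["xy"])*[640,400],0)[:2].round(3).tolist(),round(d["score"],2)) for d in r])
for n in("mug","tin","canister"):
    for c in K:
        r=manip.mark_of(c,n); r and print(n,c,ray(c,np.array(r[0]["xy"])*[640,400],0)[:2].round(3))
```

```text
scene 45 32 [[47.0, 184.0], [175.0, 124.0]]
scene 45 36 [[46.0, 177.0], [175.0, 117.0]]
scene 45 40 [[45.0, 169.0], [174.0, 109.0]]
scene 48 32 [[43.0, 180.0], [171.0, 120.0]]
scene 48 36 [[42.0, 173.0], [171.0, 113.0]]
scene 48 40 [[41.0, 165.0], [170.0, 105.0]]
scene 51 32 [[39.0, 176.0], [167.0, 116.0]]
scene 51 36 [[38.0, 169.0], [167.0, 109.0]]
scene 51 40 [[37.0, 161.0], [166.0, 101.0]]
top 45 32 [[470.0, 268.0], [493.0, 159.0]]
top 45 36 [[470.0, 264.0], [493.0, 155.0]]
top 45 40 [[470.0, 260.0], [492.0, 151.0]]
top 48 32 [[464.0, 267.0], [487.0, 158.0]]
top 48 36 [[464.0, 263.0], [487.0, 154.0]]
top 48 40 [[463.0, 259.0], [486.0, 150.0]]
top 51 32 [[458.0, 266.0], [481.0, 157.0]]
top 51 36 [[458.0, 262.0], [481.0, 153.0]]
top 51 40 [[457.0, 258.0], [480.0, 149.0]]
scene [([0.516, 0.108], 0.84), ([0.578, 0.278], 0.84), ([0.463, 0.408], 0.56), ([0.483, 0.25], 0.27)]
top [([0.507, 0.106], 0.88), ([0.608, 0.201], 0.88), ([0.661, 0.091], 0.74), ([0.591, 0.281], 0.61), ([0.459, 0.396], 0.55)]
mug scene [0.559 0.491]
mug top [0.565 0.496]
tin scene [0.641 0.091]
tin top [0.649 0.099]
canister scene [0.401 0.505]
```

The last picture shows all three coasters lying flat between the lip and the tall wall. The measured far edge fits a pile top 32 mm above the worktop, which is fully down. The jar stands at about (0.51, 0.105), and the bystanders have not moved.

```bash
python3 -c "
from cell import manip
print(manip.close_job())"
```

```text
the job is handed in; nothing more can be done
None
```

The job is handed in at about 31 s: the spice jar stands upright on the worktop at about (0.51, 0.105), all three coasters lie flat in the holder under the lip, and the mug, tin and canister were not touched; no verdict came back.

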